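Feel for the free cell of the media safe and put the backup drive in it

ROBOT

A 7-joint arm with a two-finger parallel gripper is mounted at the origin on the work surface. World frame = base frame: x ahead of the robot, y to its left, z up, the work surface at z = 0. Lengths are in m, angles in rad, forces in N, time in s.
With the tool pointing down it reaches from about 0.35 to 0.9 m from the base axis. Payload 19.9 kg.
Tool frame: the origin (TCP) lies at the very end of the fingers, on their centre line; the grasp point (between the pads) lies 19 mm behind it; z points along the fingers, y is the direction in which the jaws open and shut (so a half turn about z gives the same grasp; the last joint's range is limited). The gripper opens to 94 mm and grips with 3 to 60 N. Pads are 16 mm wide; open, the fingers measure 119 mm over their backs; the gripper's body (75 mm by 177 mm) begins 78 mm behind the grasp point.
Start: joints at [-1.331, 0.417, -0.01, 1.614, 0.005, 1.111, -0.053], TCP at [0.174, 0.6, 0.205] pointing down, gripper open.
Joint ranges: [-2.81, 2.81], [-0.39, 2.02], [-1.27, 1.25], [0.06, 2.57], [-1.19, 4.33], [0.19, 2], [-2.82, 2.82]. Speed limits (rad/s): [1.89, 1.89, 2.39, 2.39, 3.01, 3.01, 3.01].

INTERFACE

Orientations are given as [roll, pitch, yaw] about the fixed x, y, z axes, in that order (R = Rz(yaw) Ry(pitch) Rx(roll)).
In Python, from cell import get_state, capture, sign_off gives the robot as it stands.
- The arm moves only by the tool send_rows, never from a script. Its arguments are lists of equal length, an entry for each row: "offset": the shift along the tool's x, y, z in mm, a list of three; "spin": the turn about the tool's z in degrees; "hand": the opening in per cent of the stroke, from 0 (shut) to 100 (fully open). A call has exactly 5 rows; each row shifts and turns the commanded pose from where the row before left it, along the tool's axes as they then stand; what a row does not reach is not made up. A row lasts 1/12 s, in which the tool goes at most 41.7 mm and 7.16 degrees, less where a joint would pass 70% of its speed; a pose out of reach is approached as far as the arm can. A call with a gripper value outside its range is refused whole. The fingers move at their own pace and stop on an object; the grip force is fixed at half the most. Time passes only in rows, so rows that do not move let the fingers close, or fill a call up. It gives the time, the measured TCP pose, the force and the opening at its end, in the units of the state.
- get_state(): the state, without advancing time (a new reading comes with each control period).
- capture(name): name is "scene" or "top"; returns a dict with "image" (384x512x3 uint8, red, green, blue), "fx", "fy", "cx", "cy" (pixels), "origin" and "attitude" of the camera in the world. Camera axes: x right, y down, z forward; pixel columns grow to the right and rows downward; lengths in m; the calibration is good to about 2 mm. A picture is of the moment at which its call begins. There is no depth.
- sign_off(): hands the job in, once; it reports no verdict.
The state is a dict: "time_s": time; "joints": joint angles; "joint_vel": joint speeds; "tau": joint torques, N m; "position": TCP position; "eef_rot": TCP orientation; "force": force on the tool from outside, world axes, zero at the start; "wrist_torque": the same for the moment, N m; "finger_gap": opening from 0.0 (shut) to 1.0 (fully open).
Only numpy, scipy, OpenCV 4.12 (cv2) and the standard library are available. Lean on these libraries where they do the work, as an engineer would, in place of code of your own. Each camera call takes 0.05 s, during which the arm holds its last target.

TASK

Put the backup drive that stands in the desk dock away in the media safe. Three of the four cells behind the black spring flaps are already taken and nothing shows from outside, so feel through the flaps for the free one. Lower the drive into that cell as far as your fingers allow before letting go, do not let it drop in from the top, see that it ends fully down on the cell's floor with the flaps free to close behind it, and do not knock the pen pot, mouse or telephone.

Things in the scene. Friction and masses are not known exactly. Their poses are not given: they have to be found in the camera images.
- safe: Media safe: fixed grey steel desk cabinet, 188 mm deep (x), 221 mm wide (y), 213 mm high. Origin: centre of its underside, on the desk; x to its rear, z up. Its front upper edge is cut off by a sloping panel with four cell mouths side by side; panel centre at x -41, z 186 mm in this frame. Behind the panel the top is flat.
- panel: Sloping panel of the safe, 114 mm (x) by 212 mm (y). Origin: centre of its outer face. z points square out of it (up and towards the robot, 28 degrees from vertical), x runs up the slope, y along the row of cells. A drive goes in along -z. Each mouth is closed flush by two black flaps, 100 x 22 mm, hinged at its long sides (y +-23 mm), meeting along its middle; they swing inwards.
- mouth0 (a point): Centre of the mouth of the first (lowest y) cell, level with the panel's outer face; axes as the panel's. All cells are alike: mouth 102 mm (x) by 46 mm (y), 52 mm from centre to centre, a straight shaft 158 mm deep along -z with a flat rubber floor. The flaps give way to less than 2 N, open up to 83 degrees and spring shut by themselves.
- mouth1 (a point): Centre of the mouth of the second cell, level with the panel's outer face; axes as the panel's. A taken cell holds an identical drive standing on the floor on a short end: its top, 28 mm below the mouth, covers most of the shaft, so a finger or drive pushed in along the middle stops hard there. A free cell stops nothing before its floor; only the flaps push back.
- mouth2 (a point): Centre of the mouth of the third cell, level with the panel's outer face; axes as the panel's. A drive let go with up to about 50 mm standing out slides home softly by itself or with a light push; let go with only its end in, it drops too hard.
- mouth3 (a point): Centre of the mouth of the fourth (highest y) cell, level with the panel's outer face; axes as the panel's.
- drive_mid (a point): Centre of the loose backup drive: a flat aluminium case with black rubber bumpers, 86 mm (its x) by 28 mm (its y, the side to grip) by 130 mm (its z, upright at the start), about 0.3 kg, sliding friction about 0.6. It stands on its short end in the dock, its top 145 mm above the desk; pull it straight up by more than 35 mm to free it. In a cell its z lies along the shaft and its y along the row.
- dock: Desk dock: a fixed black block 130 mm (x) by 76 mm (y) by 50 mm high with a slot 90 by 32 mm and 35 mm deep in its top, in which the drive stands; slot length along x. Origin: centre of its underside, on the desk.
- pen_pot: Bystander: dark steel pen pot with pens, 80 mm across, 165 mm high with the pens. Origin: centre of its underside.
- mouse: Bystander: black computer mouse, 108 by 60 mm, 34 mm high. Origin: centre of its underside.
- phone: Bystander: black desk telephone, 190 by 165 mm, 77 mm high with its handset. Origin: centre of its underside.
- drive: The same drive; origin at the centre of its lower short end, axes as for its centre point.
Things that resemble listed ones, but are neither listed nor needed, are in the scene too. What is shaped like the drive but purple is not meant.

How it is judged:
By the outcome, as a careful person would: the job done as asked, in the order asked, and still so for the second after the job is handed in, with the robot touching nothing.
It also fails if it takes over 72 s, if anything falls off the work surface, if the arm or the gripper's body presses on something with over 40 N, if the wrist force passes 120 N, or if a joint passes its speed limit or range.

## Working session

There is one attempt and no reset: what is moved stays moved. The work goes in short steps, Python scripts to look and compute and a tool call to move; the robot and the scene stay as the last step left them, time stands still between calls to the robot, and variables do not carry over. Pictures are saved under pics/ and viewed, and the job is handed in when it is done.

Besides the shell and the picture viewer there is one more tool, called after "Emit:" as name(argument=value, ...), one argument or row to a line, values as JSON. send_rows: Moves the arm, as the interface text tells. Its arguments: {"type":"object","properties":{"offset":{"type":"array"},"spin":{"type":"array"},"hand":{"type":"array"}},"required":["offset","spin","hand"]}

```bash
ls; mkdir -p pics
python3 - <<'E'
from cell import get_state,capture
import cv2,numpy as np,json
s=get_state();print(s)
for n in("scene","top"):
    c=capture(n);cv2.imwrite(f"pics/{n}0.png",c["image"][:,:,::-1])
    np.save(f"pics/{n}0.npy",c,allow_pickle=True)
    print({k:v for k,v in c.items() if k!="image"})
E
```

```text
pics
{'time_s': 0.0, 'joints': array([-1.33045123,  0.41796114, -0.01030858,  1.61417101,  0.00471576,
        1.11068794, -0.05303537]), 'joint_vel': array([-0.00090992,  0.00118239, -0.00011663,  0.00217355,  0.00085558,
       -0.00141664,  0.00138886]), 'tau': array([-1.02539838e-03, -8.51241946e+01,  6.38361834e-01, -4.26017368e+01,
       -4.87950537e-02,  1.84054649e-02,  9.10448625e-05]), 'position': array([0.17373995, 0.5999773 , 0.2048346 ]), 'eef_rot': array([-3.14039302e+00,  1.02380215e-04,  2.85973258e+00]), 'force': array([ 0.82338589, -0.61272224,  0.43907173]), 'wrist_torque': array([-0.02652411, -0.01232066,  0.05747957]), 'finger_gap': 0.996770548573914}
{'fx': 364.7168353501667, 'fy': 364.7168353501667, 'cx': 258.6666478476589, 'cy': 187.2867137759444, 'origin': array([ 0.95448011, -0.66489819,  0.90164075]), 'attitude': array([-2.3235802 ,  0.00771334,  0.5110736 ])}
{'fx': 366.1054290409626, 'fy': 366.1054290409626, 'cx': 259.57958147962773, 'cy': 194.9289488683922, 'origin': array([0.33839569, 0.05513413, 1.19914651]), 'attitude': array([-2.96579626, -0.03412476, -1.56047188])}
```

View pics/scene0.png

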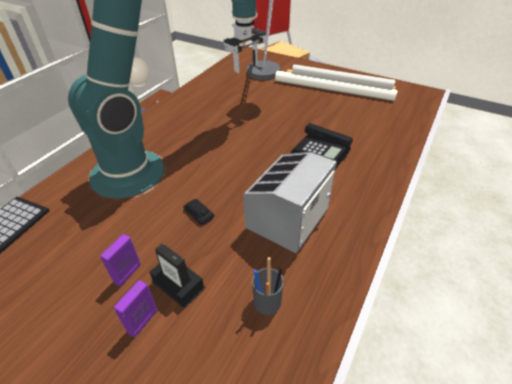

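View pics/top0.png

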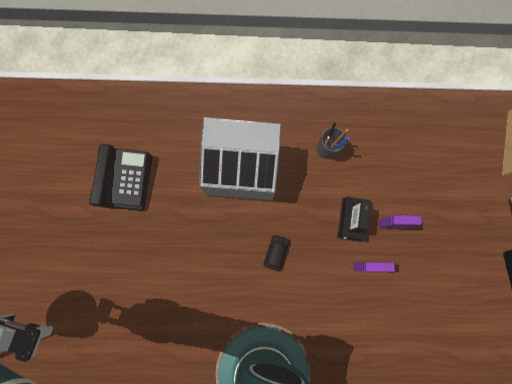

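In the scene view, the safe is at (290,198), the dock with its dark drive at (175,270), the purple look-alikes at (121,260) and (136,307), the pot at (267,290), the mouse at (199,211) and the phone at (325,143). In the top view, the safe is at (240,160) and the dock at (355,218). The only candidate standing in the dock is the grey/black one, and the two purple ones are ruled out. I'll enlarge it to confirm.

Run:
```python
import cv2,numpy as np
a=cv2.imread("pics/scene0.png")[230:320,90:215];b=cv2.imread("pics/top0.png")[185:255,325:435]
c=cv2.imread("pics/top0.png")[110:210,190:290]
d=cv2.imread("pics/scene0.png")[140:250,235:345]
f=lambda i:cv2.resize(i,(390,290),interpolation=cv2.INTER_CUBIC)
cv2.imwrite("pics/crop0.png",np.vstack([np.hstack([f(a),f(b)]),np.hstack([f(c),f(d)])]))
```

```text
(no output)
```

View pics/crop0.png

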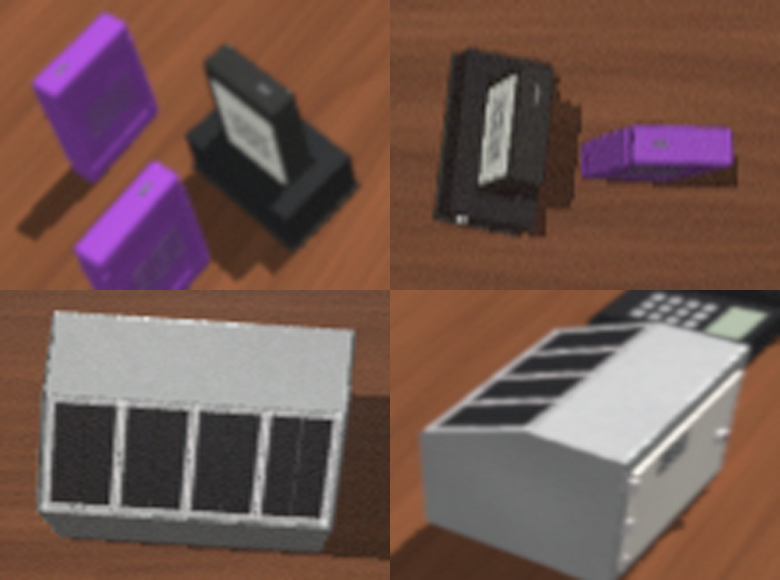

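The dark drive with the white label stands in the dock's slot, so it is the one meant. Next I'll measure the safe's flap masks and the drive and dock outlines.

```bash
cat > h.py <<'E'
import numpy as np,cv2
from scipy.spatial.transform import Rotation as Ro
def load(n):return np.load(f"pics/{n}.npy",allow_pickle=True).item()
def Rw(c):return Ro.from_euler('xyz',c["attitude"]).as_matrix()
def ray(c,p):
    d=Rw(c)@np.array([(p[0]-c["cx"])/c["fx"],(p[1]-c["cy"])/c["fy"],1]);return np.array(c["origin"]),d
def onz(c,p,z):
    o,d=ray(c,p);return o+d*(z-o[2])/d[2]
def proj(c,P):
    q=Rw(c).T@(np.array(P)-c["origin"]);return np.array([c["cx"]+c["fx"]*q[0]/q[2],c["cy"]+c["fy"]*q[1]/q[2]])
def tri(c1,p1,c2,p2):
    o1,d1=ray(c1,p1);o2,d2=ray(c2,p2)
    t=np.linalg.lstsq(np.c_[d1,-d2],o2-o1,rcond=None)[0];a=o1+t[0]*d1;b=o2+t[1]*d2
    return (a+b)/2,np.linalg.norm(a-b)
E
python3 - <<'E'
from h import *
for n,roi in(("top0",(195,110,90,95)),("scene0",(235,140,110,110))):
    c=load(n);im=c["image"];x,y,w,h=roi
    hsv=cv2.cvtColor(im,cv2.COLOR_RGB2HSV)
    dark=((hsv[...,2]<75)&(hsv[...,1]<110)).astype(np.uint8);m=np.zeros_like(dark);m[y:y+h,x:x+w]=dark[y:y+h,x:x+w]
    k,l,st,ce=cv2.connectedComponentsWithStats(m,connectivity=4)
    for i in range(1,k):
        if st[i,4]>100:
            cs,_=cv2.findContours((l==i).astype(np.uint8),0,2);print(n,"dark",st[i],ce[i].round(1),cv2.boxPoints(cv2.minAreaRect(cs[0])).round(1).tolist())
    g=((hsv[...,2]>100)&(hsv[...,1]<60)).astype(np.uint8);m=np.zeros_like(g);m[y:y+h,x:x+w]=g[y:y+h,x:x+w]
    cs,_=cv2.findContours(m,0,2);cc=max(cs,key=cv2.contourArea);print("gray",cv2.approxPolyDP(cc,3,True)[:,0].tolist())
t=load("top0")["image"];s=load("scene0")["image"]
cv2.imwrite("pics/d1.png",np.hstack([cv2.resize(t[193:245,335:378],None,fx=9,fy=9,interpolation=2),cv2.resize(s[240:305,148:208],None,fx=7,fy=7,interpolation=2)[:455].copy() if 0 else cv2.resize(s[240:305,148:208],(430,468),interpolation=2)])[:,:,::-1])
E
```

```text
top0 dark [203 149  16  35 500] [210.7 166.1] [[202.5, 182.60000610351562], [204.0, 148.89999389648438], [219.0, 149.60000610351562], [217.39999389648438, 183.1999969482422]]
top0 dark [221 151  17  34 492] [229.1 167.5] [[220.5, 183.8000030517578], [222.8000030517578, 150.5], [237.60000610351562, 151.5], [235.3000030517578, 184.8000030517578]]
top0 dark [239 152  17  35 493] [247.4 169.2] [[238.6999969482422, 185.3000030517578], [241.3000030517578, 151.89999389648438], [256.0, 153.10000610351562], [253.39999389648438, 186.39999389648438]]
top0 dark [257 154  18  34 494] [265.6 170.7] [[256.6000061035156, 186.6999969482422], [260.0, 153.39999389648438], [274.6000061035156, 154.89999389648438], [271.29998779296875, 188.10000610351562]]
gray [[204, 117], [199, 185], [273, 192], [280, 124]]
scene0 dark [291 140  54  27 397] [324.1 147.2] [[291.0, 140.0], [344.0, 140.0], [344.0, 166.0], [291.0, 166.0]]
scene0 dark [279 155  26   7 102] [291.4 158.3] [[278.6000061035156, 157.3000030517578], [304.0, 154.8000030517578], [304.3999938964844, 159.39999389648438], [279.1000061035156, 161.89999389648438]]
scene0 dark [270 164  26   7 116] [282.8 167.3] [[269.70001220703125, 165.8000030517578], [295.0, 163.8000030517578], [295.3999938964844, 169.0], [270.1000061035156, 170.89999389648438]]
scene0 dark [261 174  27   7 131] [273.8 176.9] [[260.5, 175.39999389648438], [286.8999938964844, 172.8000030517578], [287.3999938964844, 178.5], [261.1000061035156, 181.10000610351562]]
scene0 dark [251 184  28   7 149] [264.7 187.1] [[251.0, 184.0], [278.0, 184.0], [278.0, 190.0], [251.0, 190.0]]
gray [[340, 148], [331, 146], [321, 155], [326, 145], [310, 141], [303, 148], [309, 146], [307, 152], [281, 155], [244, 193], [245, 226], [290, 249], [300, 246], [327, 208], [333, 158]]
```

View pics/d1.png

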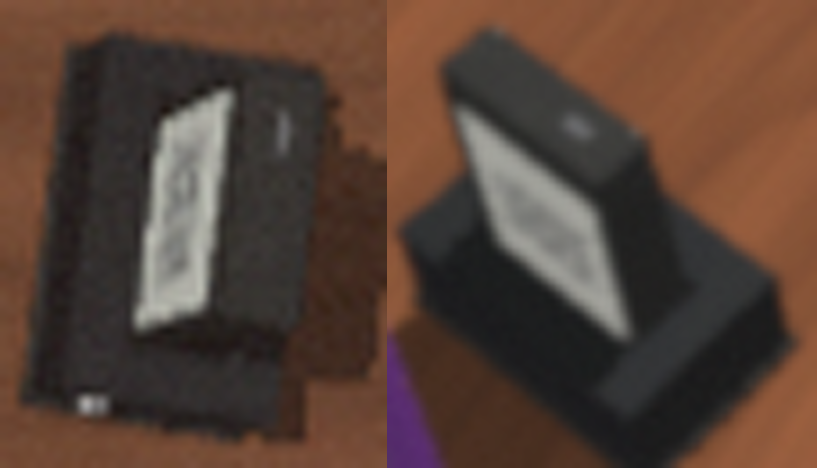

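Run:
```python
from h import *
t=load("top0");s=load("scene0")
sc=[(148+(x)/7.17-.5,240+y/7.2-.5) for x,y in((56,62),(106,28),(258,140),(210,190))]
P=np.array([onz(s,p,.145) for p in sc]);print("scene drive top",P.round(4),P.mean(0), [np.linalg.norm(P[i]-P[i-1]).round(4) for i in range(4)])
tc=[(335+x/9-.5,193+y/9-.5) for x,y in((238,62),(328,72),(300,330),(210,320))]
Q=np.array([onz(t,p,.145) for p in tc]);print("top",Q.round(4),Q.mean(0),[np.linalg.norm(Q[i]-Q[i-1]).round(4) for i in range(4)])
print("label seam dir", onz(t,(361.1,203),.14),onz(t,(357.8,226.9),.14))
# flaps: triangulate
T=[(210.7,166.1),(229.1,167.5),(247.4,169.2),(265.6,170.7)]
S=[(291.4,158.3),(282.8,167.3),(273.8,176.9),(264.7,187.1)]
for a,b in zip(T,S):
    X,e=tri(t,a,s,b);print("tri",X.round(4),e.round(4),"onz",onz(t,a,.186).round(4),onz(s,b,.186).round(4))
G=[onz(t,p,z) for p,z in(((204,117),.213),((280,124),.213),((273,192),.159),((199,185),.159))];print(np.round(G,4))
print([np.linalg.norm(G[i]-G[i-1]).round(4) for i in range(4)])
# dock top corners
D=[onz(t,(335+x/9-.5,193+y/9-.5),.05) for x,y in((110,35),(68,400))];print("dock L",D,np.linalg.norm(D[0]-D[1]))
# mouse phone pot rough
for n,p,z in(("mouse",(277,253),.02),("phone",(122,179),.04),("pot",(333,144),.12),("purp1",(402,222),.1),("purp2",(376,267),.1)):print(n,onz(t,p,z).round(3))
```

```text
scene drive top [[ 0.4328 -0.2924  0.145 ]
 [ 0.4385 -0.2717  0.145 ]
 [ 0.5176 -0.2841  0.145 ]
 [ 0.516  -0.3087  0.145 ]] [ 0.47621923 -0.28921588  0.145     ] [np.float64(0.0848), np.float64(0.0214), np.float64(0.0801), np.float64(0.0247)]
top [[ 0.5177 -0.278   0.145 ]
 [ 0.5148 -0.3077  0.145 ]
 [ 0.4302 -0.2949  0.145 ]
 [ 0.433  -0.2656  0.145 ]] [ 0.47391397 -0.28655171  0.145     ] [np.float64(0.0855), np.float64(0.0298), np.float64(0.0856), np.float64(0.0294)]
label seam dir [ 0.50768868 -0.27964932  0.14      ] [ 0.43683733 -0.26717765  0.14      ]
tri [0.6004 0.1627 0.1864] 0.002 onz [0.5997 0.1621 0.186 ] [0.6009 0.164  0.186 ]
tri [0.5969 0.1102 0.1869] 0.0014 onz [0.5966 0.1099 0.186 ] [0.5969 0.1118 0.186 ]
tri [0.5931 0.0583 0.1866] 0.0015 onz [0.5926 0.0578 0.186 ] [0.5933 0.0595 0.186 ]
tri [0.5901 0.0067 0.1862] 0.0024 onz [0.5892 0.006  0.186 ] [0.5908 0.0078 0.186 ]
[[ 0.7354  0.1829  0.213 ]
 [ 0.7196 -0.0326  0.213 ]
 [ 0.5329 -0.0172  0.159 ]
 [ 0.5498  0.1967  0.159 ]]
[np.float64(0.1937), np.float64(0.2161), np.float64(0.195), np.float64(0.2146)]
dock L [array([ 0.54285775, -0.26224809,  0.05      ]), array([ 0.41286831, -0.24331126,  0.05      ])] 0.1313615571583945
mouse [ 0.361 -0.04   0.02 ]
phone [0.589 0.459 0.04 ]
pot [ 0.694 -0.205  0.12 ]
purp1 [ 0.457 -0.416  0.1  ]
purp2 [ 0.322 -0.33   0.1  ]
```

The measurements agree. Mouth spacing triangulates to 52.1 mm at z about 0.1865 (expected 52 and 0.186). The drive's top measures 85 x 29 mm. Safe yaw is about -4°, and the drive is at (0.475, -0.288) with yaw about -8.3°. The tool stays vertical because it can only spin about z, so the drive will have to pivot 28° between the pads. First I'll feel the cells with closed fingers.

```bash
cat > go.py <<'E'
import sys
from h import *
from cell import get_state
def go(P,yaw_deg):
    s=get_state();R=Ro.from_euler('xyz',s["eef_rot"]).as_matrix()
    y=np.degrees(s["eef_rot"][2]);sp=-(((yaw_deg-y)+180)%360-180)
    d=(np.array(P)-s["position"])*1000
    Rn=Ro.from_euler('xyz',[np.pi,0,np.radians(yaw_deg)]).as_matrix()
    print("t",round(s["time_s"],2),"pos",s["position"].round(4),"rpy",np.degrees(s["eef_rot"]).round(2),"F",s["force"].round(2),"gap",round(s["finger_gap"],3))
    print(" spin",round(sp,2),"offset cur axes",(R.T@d).round(1),"axes after spin",(Rn.T@d).round(1))
if __name__=="__main__":
    a=[float(v) for v in sys.argv[1:]];go(a[:3],a[3])
E
python3 go.py 0.612 0.163 0.26 176
```

```text
t 0.1 pos [0.1737 0.6    0.2049] rpy [-179.94    0.    163.85] F [ 0.35 -0.55  0.95] gap 0.997
 spin -12.15 offset cur axes [-542.5 -298.   -54.7] axes after spin [-467.7 -405.4  -55.1]
```

Emit:
send_rows(
  offset=[
    [0, 0, -27],
    [0, 0, -28],
    [-26, -22.5, 0],
    [-26, -22.5, 0],
    [-26, -22.5, 0],
  ],
  spin=[-6.1, -6.1, 0, 0, 0],
  hand=[0, 0, 0, 0, 0],
)

```text
time_s: 0.52
position: [0.2475, 0.5266, 0.2604]
eef_rot: [-3.141, -0.0, 3.074]
force: [0.8, 0.0, -0.5]
finger_gap: 0.686
```

Emit:
send_rows(
  offset=[
    [-26, -22.5, 0],
    [-26, -22.5, 0],
    [-26, -22.5, 0],
    [-26, -22.5, 0],
    [-26, -22.5, 0],
  ],
  spin=[0, 0, 0, 0, 0],
  hand=[0, 0, 0, 0, 0],
)

```text
time_s: 0.93
position: [0.3697, 0.4049, 0.2603]
eef_rot: [-3.141, -0.0, 3.073]
force: [0.0, -0.1, 0.8]
finger_gap: 0.329
```

Emit:
send_rows(
  offset=[
    [-26, -22.5, 0],
    [-26, -22.5, 0],
    [-26, -22.5, 0],
    [-26, -22.5, 0],
    [-26, -22.5, 0],
  ],
  spin=[0, 0, 0, 0, 0],
  hand=[0, 0, 0, 0, 0],
)

```text
time_s: 1.35
position: [0.4917, 0.2838, 0.2603]
eef_rot: [-3.141, -0.0, 3.073]
force: [-0.3, 1.0, 0.1]
finger_gap: 0.01
```

```bash
python3 go.py 0.612 0.163 0.21 176
```

```text
t 1.35 pos [0.4917 0.2838 0.2603] rpy [-1.7998e+02 -1.0000e-02  1.7606e+02] F [-0.27  1.01  0.11] gap 0.01
 spin 0.06 offset cur axes [-128.3 -112.2   50.3] axes after spin [-128.4 -112.1   50.3]
```

Emit:
send_rows(
  offset=[
    [-26, -22.5, 0],
    [-26, -22.5, 0],
    [-26, -22.5, 0],
    [-26, -22.5, 0],
    [-24, -22, 0],
  ],
  spin=[0, 0, 0, 0, 0],
  hand=[0, 0, 0, 0, 0],
)

```text
time_s: 1.77
position: [0.6118, 0.1632, 0.2602]
eef_rot: [-3.141, -0.0, 3.073]
force: [-0.7, -0.0, -0.4]
finger_gap: 0.006
```

Emit:
send_rows(
  offset=[
    [0, 0, 20],
    [0, 0, 20],
    [0, 0, 15],
    [0, 0, 10],
    [0, 0, 5],
  ],
  spin=[0, 0, 0, 0, 0],
  hand=[0, 0, 0, 0, 0],
)

```text
time_s: 2.18
position: [0.6103, 0.1646, 0.189]
eef_rot: [-3.141, -0.002, 3.073]
force: [-1.0, -0.1, 0.8]
finger_gap: 0.005
```

```bash
python3 go.py 0.612 0.163 0.16 176
```

```text
t 2.18 pos [0.6103 0.1646 0.189 ] rpy [-1.7995e+02 -1.0000e-01  1.7606e+02] F [-0.98 -0.12  0.77] gap 0.005
 spin 0.06 offset cur axes [-1.9 -1.5 29. ] axes after spin [-1.8 -1.5 29. ]
```

Emit:
send_rows(
  offset=[
    [0, 0, 4],
    [0, 0, 4],
    [0, 0, 4],
    [0, 0, 4],
    [0, 0, 3],
  ],
  spin=[0, 0, 0, 0, 0],
  hand=[0, 0, 0, 0, 0],
)

```text
time_s: 2.6
position: [0.611, 0.1648, 0.1714]
eef_rot: [3.142, 0.0, 3.073]
force: [0.4, 0.6, 0.8]
finger_gap: 0.01
```

Emit:
send_rows(
  offset=[
    [0, 0, 2],
    [0, 0, 2],
    [0, 0, 2],
    [0, 0, 2],
    [0, 0, 2],
  ],
  spin=[0, 0, 0, 0, 0],
  hand=[0, 0, 0, 0, 0],
)

```text
time_s: 3.02
position: [0.6119, 0.1648, 0.1642]
eef_rot: [3.14, 0.003, 3.072]
force: [-19.5, -5.4, 55.3]
finger_gap: 0.005
```

Mouth3 stops hard at z = 0.164, as predicted for a taken cell. On to mouth2.

Emit:
send_rows(
  offset=[
    [0, 0, -14],
    [0, 0, -35],
    [0, -26, 0],
    [0, -26, 0],
    [0, 0, 10],
  ],
  spin=[0, 0, 0, 0, 0],
  hand=[0, 0, 0, 0, 0],
)

```text
time_s: 3.43
position: [0.6084, 0.1076, 0.2026]
eef_rot: [-3.141, 0.004, 3.068]
force: [0.8, -0.4, -0.4]
finger_gap: 0.004
```

Emit:
send_rows(
  offset=[
    [0, 0, 8],
    [0, 0, 8],
    [0, 0, 8],
    [0, 0, 5],
    [0, 0, 3],
  ],
  spin=[0, 0, 0, 0, 0],
  hand=[0, 0, 0, 0, 0],
)

```text
time_s: 3.85
position: [0.6069, 0.1135, 0.1672]
eef_rot: [-3.141, -0.001, 3.074]
force: [0.1, -0.7, 0.8]
finger_gap: 0.004
```

Emit:
send_rows(
  offset=[
    [0, 0, 1],
    [0, 0, 1],
    [0, 0, 1],
    [0, 0, 1],
    [0, 0, 1],
  ],
  spin=[0, 0, 0, 0, 0],
  hand=[0, 0, 0, 0, 0],
)

```text
time_s: 4.27
position: [0.6079, 0.1131, 0.1648]
eef_rot: [3.141, 0.002, 3.073]
force: [-6.6, -1.6, 22.4]
finger_gap: 0.006
```

Mouth2 also stops hard at 0.165, so it is taken. On to mouth1.

Emit:
send_rows(
  offset=[
    [0, 0, -12],
    [0, 0, -35],
    [0, -26, 0],
    [0, -26, 0],
    [0, 0, 10],
  ],
  spin=[0, 0, 0, 0, 0],
  hand=[0, 0, 0, 0, 0],
)

```text
time_s: 4.68
position: [0.6048, 0.0557, 0.2033]
eef_rot: [-3.141, 0.004, 3.068]
force: [0.1, -1.2, 0.1]
finger_gap: 0.003
```

Emit:
send_rows(
  offset=[
    [0, 0, 8],
    [0, 0, 8],
    [0, 0, 8],
    [0, 0, 5],
    [0, 0, 3],
  ],
  spin=[0, 0, 0, 0, 0],
  hand=[0, 0, 0, 0, 0],
)

```text
time_s: 5.1
position: [0.6033, 0.0616, 0.1674]
eef_rot: [-3.141, -0.001, 3.074]
force: [-1.4, -0.1, 0.7]
finger_gap: 0.006
```

Emit:
send_rows(
  offset=[
    [0, 0, 1],
    [0, 0, 1],
    [0, 0, 1],
    [0, 0, 1],
    [0, 0, 1],
  ],
  spin=[0, 0, 0, 0, 0],
  hand=[0, 0, 0, 0, 0],
)

```text
time_s: 5.52
position: [0.6044, 0.0612, 0.1647]
eef_rot: [3.141, 0.002, 3.073]
force: [-6.6, 0.2, 22.7]
finger_gap: 0.002
```

Taken as well. I'll confirm that mouth0 is free.

Emit:
send_rows(
  offset=[
    [0, 0, -12],
    [0, 0, -35],
    [0, -26, 0],
    [0, -26, 0],
    [0, 0, 10],
  ],
  spin=[0, 0, 0, 0, 0],
  hand=[0, 0, 0, 0, 0],
)

```text
time_s: 5.93
position: [0.6009, 0.0037, 0.2033]
eef_rot: [-3.14, 0.004, 3.068]
force: [-0.3, -0.9, -0.7]
finger_gap: 0.007
```

Emit:
send_rows(
  offset=[
    [0, 0, 8],
    [0, 0, 8],
    [0, 0, 8],
    [0, 0, 5],
    [0, 0, 3],
  ],
  spin=[0, 0, 0, 0, 0],
  hand=[0, 0, 0, 0, 0],
)

```text
time_s: 6.35
position: [0.5998, 0.0098, 0.1675]
eef_rot: [-3.141, -0.001, 3.074]
force: [-1.2, 0.6, 0.1]
finger_gap: 0.002
```

Emit:
send_rows(
  offset=[
    [0, 0, 1],
    [0, 0, 1],
    [0, 0, 1],
    [0, 0, 1],
    [0, 0, 1],
  ],
  spin=[0, 0, 0, 0, 0],
  hand=[0, 0, 0, 0, 0],
)

```text
time_s: 6.77
position: [0.6003, 0.0091, 0.1636]
eef_rot: [3.142, 0.0, 3.073]
force: [-0.4, -0.4, 1.4]
finger_gap: 0.005
```

Emit:
send_rows(
  offset=[
    [0, 0, 2],
    [0, 0, 2],
    [0, 0, 3],
    [0, 0, 3],
    [0, 0, 4],
  ],
  spin=[0, 0, 0, 0, 0],
  hand=[0, 0, 0, 0, 0],
)

```text
time_s: 7.18
position: [0.6002, 0.0091, 0.1492]
eef_rot: [-3.142, 0.0, 3.073]
force: [0.9, 0.4, 0.2]
finger_gap: 0.005
```

Mouth0 gave no resistance down to 0.149, so it is the free cell. Now to the drive.

Emit:
send_rows(
  offset=[
    [0, 0, -38],
    [0, 0, -38],
    [0, 0, -35],
    [0, 0, 0],
    [0, 0, 0],
  ],
  spin=[0, 0, 0, 4.3, 0],
  hand=[0, 0, 0, 60, 60],
)

```text
time_s: 7.6
position: [0.6009, 0.0091, 0.2621]
eef_rot: [3.141, 0.003, 2.994]
force: [0.4, 0.8, -0.1]
finger_gap: 0.11
```

```bash
python3 go.py 0.483 -0.289 0.26 171.7
```

```text
t 7.6 pos [0.6009 0.0091 0.2621] rpy [1.7995e+02 1.7000e-01 1.7154e+02] F [ 0.4   0.85 -0.06] gap 0.11
 spin -0.16 offset cur axes [  72.8 -312.2    1.6] axes after spin [  73.6 -312.     2.1]
```

Emit:
send_rows(
  offset=[
    [7.3, -31.2, 0],
    [7.3, -31.2, 0],
    [7.3, -31.2, 0],
    [7.3, -31.2, 0],
    [7.3, -31.2, 0],
  ],
  spin=[0, 0, 0, 0, 0],
  hand=[75, 75, 75, 75, 75],
)

```text
time_s: 8.02
position: [0.5404, -0.1411, 0.2592]
eef_rot: [-3.141, -0.002, 3.0]
force: [1.4, -0.4, 0.1]
finger_gap: 0.466
```

Emit:
send_rows(
  offset=[
    [7.3, -31.2, 0],
    [7.3, -31.2, 0],
    [7.3, -31.2, 0],
    [7.3, -31.2, 0],
    [7.3, -31.2, 0],
  ],
  spin=[0, 0, 0, 0, 0],
  hand=[75, 75, 75, 75, 75],
)

```text
time_s: 8.43
position: [0.4819, -0.2902, 0.2592]
eef_rot: [3.141, -0.002, 3.0]
force: [1.4, 0.2, 0.6]
finger_gap: 0.748
```

Emit:
send_rows(
  offset=[
    [0, 0, 20],
    [0, 0, 20],
    [0, 0, 15],
    [0, 0, 10],
    [0, 0, 5],
  ],
  spin=[0, 0, 0, 0, 0],
  hand=[75, 75, 75, 75, 75],
)

```text
time_s: 8.85
position: [0.4823, -0.2887, 0.1884]
eef_rot: [3.141, -0.003, 2.999]
force: [0.1, -0.1, 0.3]
finger_gap: 0.749
```

```bash
python3 go.py 0.483 -0.289 0.112 171.7
python3 - <<'E'
from h import *
from cell import capture,get_state
g=get_state();P=g["position"]
o=[]
for n in("scene","top"):
    c=capture(n);p=proj(c,P).astype(int);im=c["image"].copy()
    x,y=max(p[0]-35,0),max(p[1]-30,0)
    o.append(cv2.resize(im[y:y+80,x:x+70],(390,446),interpolation=2));print(p)
cv2.imwrite("pics/pre.png",np.hstack(o)[:,:,::-1])
E
```

```text
t 8.85 pos [ 0.4823 -0.2887  0.1884] rpy [ 1.7997e+02 -1.6000e-01  1.7183e+02] F [ 0.13 -0.09  0.28] gap 0.749
 spin 0.13 offset cur axes [-0.9 -0.2 76.4] axes after spin [-0.7 -0.2 76.4]
[168 244]
[369 209]
```

View pics/pre.png

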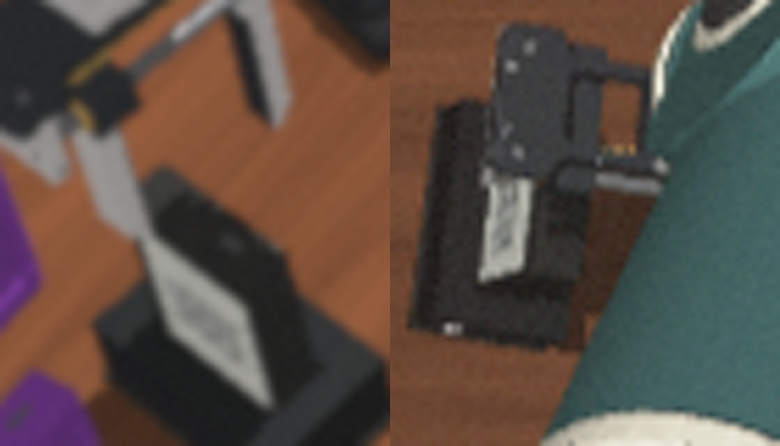

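The fingers straddle the drive. In the scene crop the left finger stands over the label side and the right finger is clear on the other side. I'll descend and grip.

Emit:
send_rows(
  offset=[
    [0, 0, 18],
    [0, 0, 18],
    [0, 0, 18],
    [0, 0, 14],
    [0, 0, 8],
  ],
  spin=[0, 0, 0, 0, 0],
  hand=[75, 75, 75, 75, 75],
)

```text
time_s: 9.37
position: [0.4831, -0.289, 0.1138]
eef_rot: [3.142, -0.0, 2.998]
force: [-0.3, 0.5, -0.2]
finger_gap: 0.757
```

Emit:
send_rows(
  offset=[
    [0, 0, 0],
    [0, 0, 0],
    [0, 0, 0],
    [0, 0, 0],
    [0, 0, 0],
  ],
  spin=[0, 0, 0, 0, 0],
  hand=[0, 0, 0, 0, 0],
)

```text
time_s: 9.78
position: [0.4835, -0.2894, 0.1153]
eef_rot: [-3.141, 0.001, 2.998]
force: [-0.6, 0.0, -1.1]
finger_gap: 0.432
```

Emit:
send_rows(
  offset=[
    [0, 0, 0],
    [0, 0, 0],
    [0, 0, 0],
    [0, 0, 0],
    [0, 0, 0],
  ],
  spin=[0, 0, 0, 0, 0],
  hand=[0, 0, 0, 0, 0],
)

```text
time_s: 10.2
position: [0.4833, -0.2893, 0.1148]
eef_rot: [-3.141, 0.0, 2.998]
force: [-1.0, 0.8, 5.8]
finger_gap: 0.294
```

Gripped: the gap of 0.294 corresponds to 27.6 mm. I'll lift until about 5 mm is still in the slot, then draw the tool towards -x so the slot edge tilts the drive in the pads, which is the sense the safe needs.

Emit:
send_rows(
  offset=[
    [0, 0, -6],
    [0, 0, -7],
    [0, 0, -7],
    [0, 0, -6],
    [0, 0, -4],
  ],
  spin=[0, 0, 0, 0, 0],
  hand=[0, 0, 0, 0, 0],
)

```text
time_s: 10.62
position: [0.4834, -0.2893, 0.1456]
eef_rot: [-3.141, 0.001, 2.998]
force: [0.1, -0.5, -3.4]
finger_gap: 0.294
```

Emit:
send_rows(
  offset=[
    [5, 0, -1],
    [5, 0, -2],
    [5, 0, -2],
    [5, 0, -1],
    [5, 0, -1],
  ],
  spin=[0, 0, 0, 0, 0],
  hand=[0, 0, 0, 0, 0],
)

```text
time_s: 11.03
position: [0.4581, -0.2856, 0.1518]
eef_rot: [-3.141, 0.001, 2.998]
force: [3.5, -1.1, -0.8]
finger_gap: 0.297
```

```bash
cat > look.py <<'E'
import sys
from h import *
from cell import capture,get_state
g=get_state();P=g["position"];print(P,g["force"].round(1),g["finger_gap"])
o=[]
for n in("scene","top"):
    c=capture(n);np.save(f"pics/{n}_{sys.argv[1]}.npy",c,allow_pickle=True);p=proj(c,P).astype(int);im=c["image"].copy()
    x=min(max(p[0]-45,0),512-90);y=min(max(p[1]-45,0),384-100)
    o.append(cv2.resize(im[y:y+100,x:x+90],(396,440),interpolation=2));print(n,p,"crop",x,y)
cv2.imwrite(f"pics/{sys.argv[1]}.png",np.hstack(o)[:,:,::-1])
E
python3 look.py tilt1
```

```text
[ 0.45808366 -0.28563302  0.1517802 ] [ 3.5 -1.1 -0.8] 0.2965397332361091
scene [164 248] crop 119 203
top [365 219] crop 320 174
```

View pics/tilt1.png

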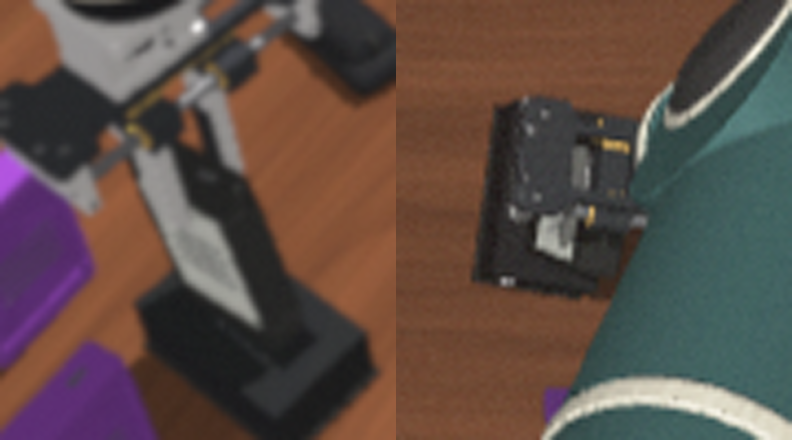

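The slot edge is turning the drive with only 3.5 N. I'll continue.

Emit:
send_rows(
  offset=[
    [8, 0, -1],
    [8, 0, -1],
    [8, 0, 0],
    [8, 0, 0],
    [8, 0, 0],
  ],
  spin=[0, 0, 0, 0, 0],
  hand=[0, 0, 0, 0, 0],
)

```text
time_s: 11.55
position: [0.4179, -0.2797, 0.1534]
eef_rot: [3.142, -0.0, 2.998]
force: [3.5, -0.4, -2.9]
finger_gap: 0.294
```

```bash
python3 look.py tilt2
```

```text
[ 0.41792838 -0.2797311   0.15341598] [ 3.5 -0.4 -2.9] 0.29375329884907375
scene [153 240] crop 108 195
top [363 233] crop 318 188
```

View pics/tilt2.png

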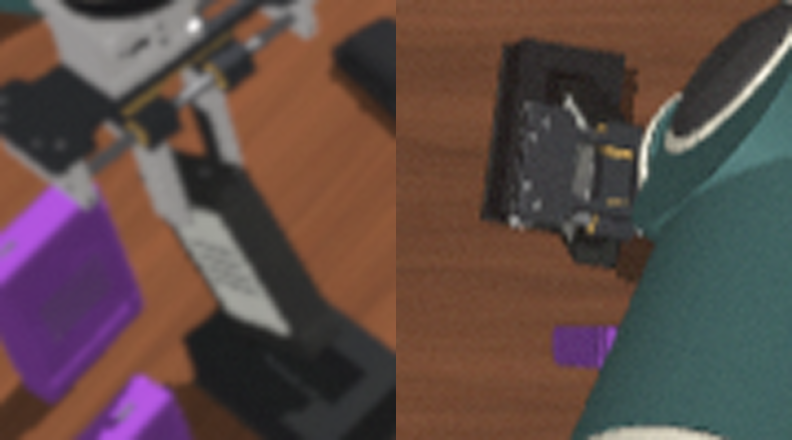

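Emit:
send_rows(
  offset=[
    [0, 0, -15],
    [0, 0, -25],
    [0, 0, -35],
    [0, 0, -35],
    [0, 0, -30],
  ],
  spin=[0, 0, 0, 0, 0],
  hand=[0, 0, 0, 0, 0],
)

```text
time_s: 12.07
position: [0.418, -0.2799, 0.2952]
eef_rot: [-3.142, -0.001, 2.997]
force: [0.6, -0.2, -2.9]
finger_gap: 0.295
```

Emit:
send_rows(
  offset=[
    [0, 0, -35],
    [0, 0, -35],
    [0, 0, 0],
    [0, 0, 0],
    [0, 0, 0],
  ],
  spin=[0, 0, 0, -4, 0],
  hand=[0, 0, 0, 0, 0],
)

```text
time_s: 12.48
position: [0.4184, -0.2797, 0.363]
eef_rot: [3.141, -0.001, 3.071]
force: [0.5, 0.3, -3.3]
finger_gap: 0.301
```

```bash
python3 look.py tilt3;python3 - <<'E'
import cv2,numpy as np
c=np.load("pics/scene_tilt3.npy",allow_pickle=True).item()
cv2.imwrite("pics/tilt3s.png",cv2.resize(c["image"][90:290,40:300],None,fx=3,fy=3,interpolation=2)[:,:,::-1])
E
```

```text
[ 0.41835511 -0.27973288  0.36298056] [ 0.5  0.3 -3.3] 0.30115002777821354
scene [134 180] crop 89 135
top [392 226] crop 347 181
```

View pics/tilt3s.png

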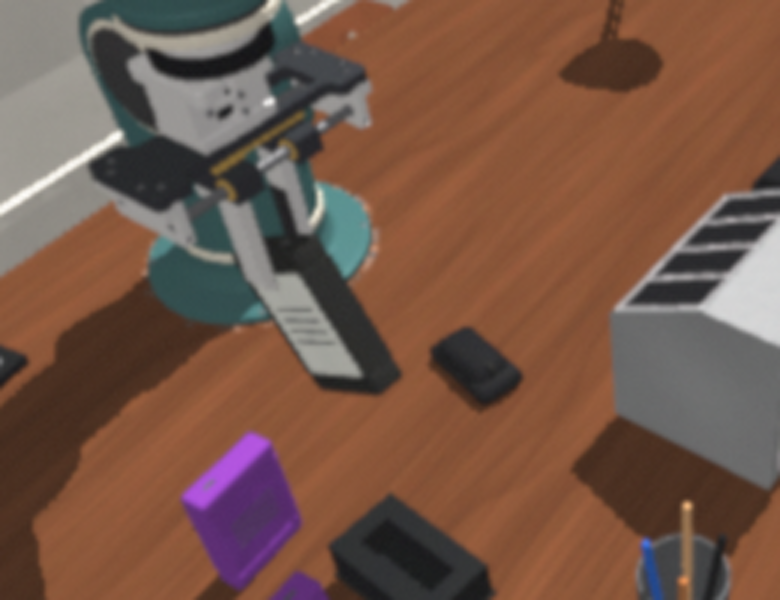

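Run:
```python
from h import *
c=load("scene_tilt3");yaw=3.071
T=np.array([.41835,-.27973,.36298]);ty=np.array([np.sin(yaw),-np.cos(yaw),0]);tx=np.array([np.cos(yaw),np.sin(yaw),0])
def pl(u):
    p=(40+u[0]/3-.33,90+u[1]/3-.33);o,d=ray(c,p);X=o+d*((T-.014*ty-o)@ty)/(d@ty);r=X-T;return np.array([-(r@tx),r[2]])*1000
for a,b in(((272,290),(318,378)),((310,272),(362,375)),((318,384),(372,392))):
    A,B=pl(a),pl(b);d=B-A;print(A.round(1),B.round(1),"len",np.linalg.norm(d).round(1),"tilt from vert",np.degrees(np.arctan2(d[0],-d[1])).round(1))
```

```text
[ 1.1 -5.1] [ 23.2 -87.2] len 85.0 tilt from vert 15.0
[54.4 38.6] [ 79.9 -50.2] len 92.5 tilt from vert 16.0
[ 20.5 -95.7] [ 86.2 -65. ] len 72.4 tilt from vert 115.1
```

Run:
```python
from h import *
c=load("scene_tilt3");im=c["image"]
x0,y0=110,150
cv2.imwrite("pics/t3big.png",cv2.resize(im[y0:y0+75,x0:x0+75],(800,800)[:1]*0 or (600,600),interpolation=2)[:,:,::-1])
```

```text
(no output)
```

View pics/t3big.png

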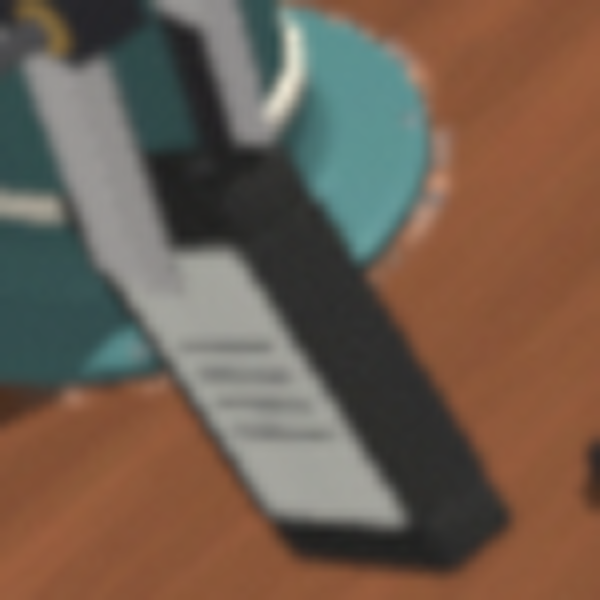

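Run:
```python
from h import *
c=load("scene_tilt3");yaw=3.071
T=np.array([.41835,-.27973,.36298]);ty=np.array([np.sin(yaw),-np.cos(yaw),0]);tx=np.array([np.cos(yaw),np.sin(yaw),0])
def pl(u):
    p=(110+u[0]/8-.44,150+u[1]/8-.44);o,d=ray(c,p);X=o+d*((T-.014*ty-o)@ty)/(d@ty);r=X-T;return np.array([-(r@tx),r[2]])*1000
for a,b in(((130,300),(275,520)),((240,250),(408,522)),((105,275),(298,558)),((240,200),(435,568)),((298,558),(435,568)),((275,520),(408,525))):
    A,B=pl(a),pl(b);d=B-A;print(A.round(1),B.round(1),"len",np.linalg.norm(d).round(1),"tilt",np.degrees(np.arctan2(d[0],-d[1])).round(1))
# predicted corner pixels for tilts
for th in(20,24,28):
    t=np.radians(th);R=np.array([[np.cos(t),np.sin(t)],[-np.sin(t),np.cos(t)]])
    R=np.array([[np.cos(t),-np.sin(t)],[np.sin(t),np.cos(t)]])
    for q in((-51,-119),(35,-119),(35,11)):
        v=R@np.array(q);X=T-.014*ty-tx*v[0]/1000+np.array([0,0,.019+v[1]/1000]);p=proj(c,X);print(th,q,((p-[110,150]+.44)*8).round())
```

```text
[-17.7 -16.9] [ 17.6 -86.7] len 78.3 tilt 26.8
[41.9 31.2] [ 80.6 -50.3] len 90.2 tilt 25.4
[-25.8 -11.4] [  23. -100.] len 101.1 tilt 28.9
[48.6 51.6] [ 86.9 -65.3] len 123.1 tilt 18.1
[  23. -100.] [ 86.9 -65.3] len 72.7 tilt 118.5
[ 17.6 -86.7] [ 80.2 -51.7] len 71.7 tilt 119.2
20 (-51, -119) [234. 540.]
20 (35, -119) [411. 586.]
20 (35, 11) [197. 203.]
24 (-51, -119) [255. 553.]
24 (35, -119) [425. 583.]
24 (35, 11) [190. 195.]
28 (-51, -119) [276. 564.]
28 (35, -119) [438. 578.]
28 (35, 11) [184. 187.]
```

The tilt measures about 27-29° against the 28° needed. Next I'll carry it over mouth0.

```bash
python3 go.py 0.5276 0.0111 0.363 176
```

```text
t 12.58 pos [ 0.4183 -0.2797  0.3626] rpy [ 1.7998e+02 -1.0000e-01  1.7565e+02] F [ 0.4   0.14 -3.81] gap 0.298
 spin -0.35 offset cur axes [-86.9 298.2  -0.4] axes after spin [-88.7 297.7  -0.4]
```

Emit:
send_rows(
  offset=[
    [-5, 17, 0],
    [-9, 30, 0],
    [-9, 30, 0],
    [-9, 30, 0],
    [-9, 30, 0],
  ],
  spin=[-0.3, 0, 0, 0, 0],
  hand=[0, 0, 0, 0, 0],
)

```text
time_s: 13.0
position: [0.4691, -0.1446, 0.3628]
eef_rot: [-3.142, -0.001, 3.07]
force: [1.3, 0.7, -2.9]
finger_gap: 0.295
```

Emit:
send_rows(
  offset=[
    [-9, 30, 0],
    [-9, 30, 0],
    [-9, 30, 0],
    [-9, 30, 0],
    [-6, 25, 0],
  ],
  spin=[0, 0, 0, 0, 0],
  hand=[0, 0, 0, 0, 0],
)

```text
time_s: 13.42
position: [0.5213, -0.002, 0.3626]
eef_rot: [-3.141, -0.002, 3.072]
force: [0.3, 0.3, -3.9]
finger_gap: 0.295
```

Emit:
send_rows(
  offset=[
    [-5, 15, 0],
    [0, 0, 15],
    [0, 0, 20],
    [0, 0, 18],
    [0, 0, 10],
  ],
  spin=[0, 0, 0, 0, 0],
  hand=[0, 0, 0, 0, 0],
)

```text
time_s: 13.83
position: [0.5261, 0.0103, 0.2978]
eef_rot: [-3.141, -0.003, 3.071]
force: [-0.1, -0.1, -2.3]
finger_gap: 0.296
```

```bash
python3 go.py 0.5276 0.0111 0.300 176; python3 look.py ins0
python3 - <<'E'
import cv2,numpy as np
c=np.load("pics/scene_ins0.npy",allow_pickle=True).item()
cv2.imwrite("pics/ins0s.png",cv2.resize(c["image"][100:250,180:360],None,fx=4,fy=4,interpolation=2)[:,:,::-1])
E
```

```text
t 13.83 pos [0.5261 0.0103 0.2978] rpy [-179.95   -0.19  175.96] F [-0.14 -0.14 -2.28] gap 0.296
 spin -0.04 offset cur axes [-1.4  0.9 -2.2] axes after spin [-1.5  0.9 -2.2]
[0.52609013 0.01029815 0.29783272] [-0.1 -0.1 -2.3] 0.2960724072917964
scene [244 148] crop 199 103
top [265 184] crop 220 139
```

View pics/ins0s.png

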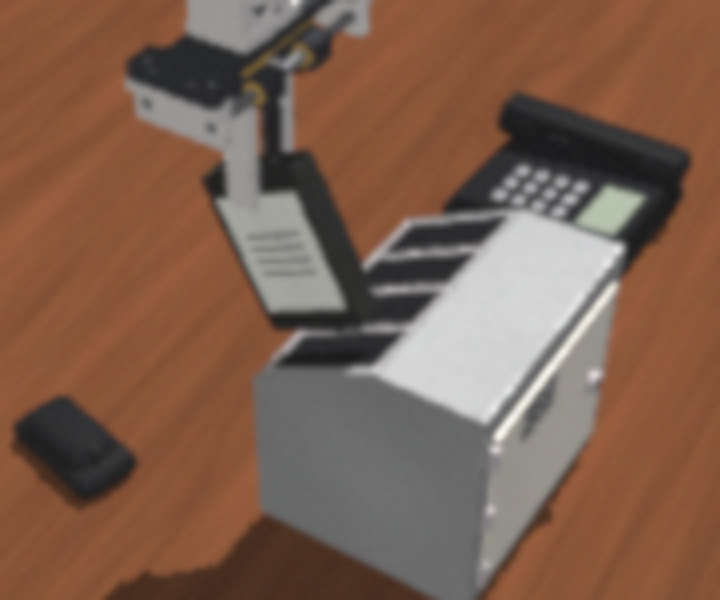

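View pics/ins0.png

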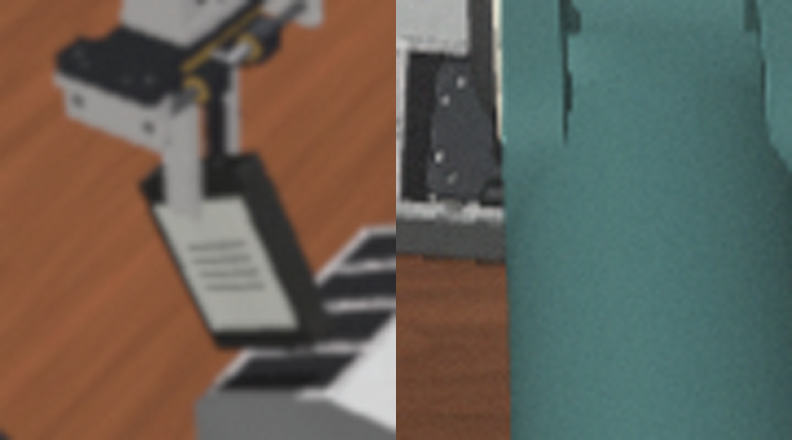

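Run:
```python
from h import *
c=load("scene_ins0");yaw=np.radians(176)
T=np.array([.52609,.0103,.29783]);ty=np.array([np.sin(yaw),-np.cos(yaw),0]);h=-np.array([np.cos(yaw),np.sin(yaw),0])
M=np.array([.5901,.0067,.1862]);n=-np.sin(np.radians(28))*h+np.array([0,0,np.cos(np.radians(28))]);px=np.cos(np.radians(28))*h+np.array([0,0,np.sin(np.radians(28))])
def pl(u):
    p=(180+u[0]/4-.4,100+u[1]/4-.4);o,d=ray(c,p);X=o+d*((T-.014*ty-o)@ty)/(d@ty);return X
for u in((272,325),(358,328),(206,180),(345,312),(266,310)):
    X=pl(u);print(u,"panel coords",((X-M)@px*1e3).round(1),((X-M)@ty*1e3).round(1),((X-M)@n*1e3).round(1))
print("TCP",(T-M)@px*1e3,(T-M)@ty*1e3,(T-M)@n*1e3)
```

```text
(272, 325) panel coords -36.1 -14.9 33.4
(358, 328) panel coords 43.3 -14.9 28.3
(206, 180) panel coords -30.1 -14.9 153.0
(345, 312) panel coords 38.4 -14.9 41.6
(266, 310) panel coords -34.6 -14.9 46.3
TCP -4.19441985363221 -0.8738813034261084 128.65900735494185
```

Emit:
send_rows(
  offset=[
    [-1, 1, 6.2],
    [-2.8, 0, 5.3],
    [-2.8, 0, 5.3],
    [-2.8, 0, 5.3],
    [-2.8, 0, 5.3],
  ],
  spin=[0, 0, 0, 0, 0],
  hand=[0, 0, 0, 0, 0],
)

```text
time_s: 14.35
position: [0.5398, 0.0104, 0.2728]
eef_rot: [-3.141, 0.0, 3.073]
force: [-0.6, -0.2, -1.6]
finger_gap: 0.294
```

Emit:
send_rows(
  offset=[
    [-1.9, 0, 3.5],
    [-1.9, 0, 3.5],
    [-1.9, 0, 3.5],
    [-1.9, 0, 3.5],
    [-1.9, 0, 3.5],
  ],
  spin=[0, 0, 0, 0, 0],
  hand=[0, 0, 0, 0, 0],
)

```text
time_s: 14.77
position: [0.549, 0.0099, 0.2553]
eef_rot: [-3.142, 0.0, 3.073]
force: [0.2, 0.5, -2.6]
finger_gap: 0.294
```

```bash
python3 look.py ins1
python3 - <<'E'
import cv2,numpy as np
c=np.load("pics/scene_ins1.npy",allow_pickle=True).item()
cv2.imwrite("pics/ins1s.png",cv2.resize(c["image"][110:240,190:340],None,fx=4,fy=4,interpolation=2)[:,:,::-1])
E
```

```text
[0.54904309 0.00985698 0.2553091 ] [ 0.2  0.5 -2.6] 0.29404900740706386
scene [251 163] crop 206 118
top [265 179] crop 220 134
```

View pics/ins1s.png

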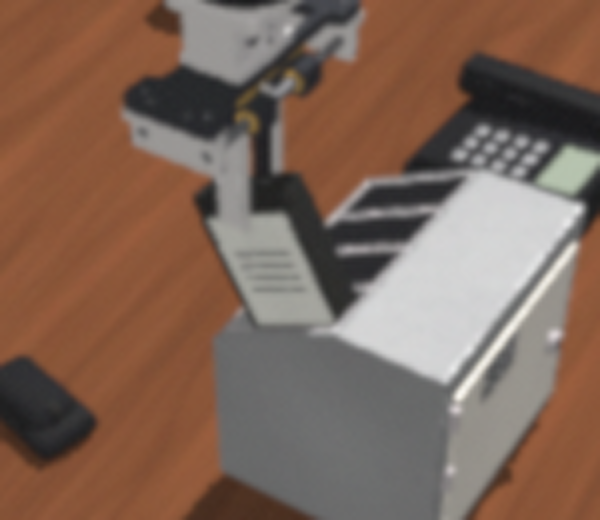

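The drive is entering with no contact force. I'll continue down the shaft axis.

Emit:
send_rows(
  offset=[
    [-1.9, 0, 3.5],
    [-1.9, 0, 3.5],
    [-1.9, 0, 3.5],
    [-1.9, 0, 3.5],
    [-1.9, 0, 3.5],
  ],
  spin=[0, 0, 0, 0, 0],
  hand=[0, 0, 0, 0, 0],
)

```text
time_s: 15.28
position: [0.5585, 0.0091, 0.2377]
eef_rot: [-3.141, -0.0, 3.073]
force: [-0.1, -0.4, -1.9]
finger_gap: 0.294
```

Emit:
send_rows(
  offset=[
    [-1.9, 0, 3.5],
    [-1.9, 0, 3.5],
    [-1.9, 0, 3.5],
    [-1.9, 0, 3.5],
    [-1.9, 0, 3.5],
  ],
  spin=[0, 0, 0, 0, 0],
  hand=[0, 0, 0, 0, 0],
)

```text
time_s: 15.7
position: [0.568, 0.0085, 0.2202]
eef_rot: [-3.141, 0.0, 3.073]
force: [-0.1, -0.3, -2.7]
finger_gap: 0.294
```

Emit:
send_rows(
  offset=[
    [-1.9, 0, 3.5],
    [-1.9, 0, 3.5],
    [-1.4, 0, 2.6],
    [-1.4, 0, 2.6],
    [-1.4, 0, 2.6],
  ],
  spin=[0, 0, 0, 0, 0],
  hand=[0, 0, 0, 0, 0],
)

```text
time_s: 16.12
position: [0.5759, 0.008, 0.2056]
eef_rot: [-3.142, 0.0, 3.073]
force: [0.5, -0.3, -2.9]
finger_gap: 0.298
```

```bash
python3 look.py ins2
python3 - <<'E'
import cv2,numpy as np
c=np.load("pics/scene_ins2.npy",allow_pickle=True).item()
cv2.imwrite("pics/ins2s.png",cv2.resize(c["image"][110:240,190:340],None,fx=4,fy=4,interpolation=2)[:,:,::-1])
E
```

```text
[0.57591742 0.00796211 0.20555927] [ 0.5 -0.3 -2.9] 0.2982184444980219
scene [260 180] crop 215 135
top [265 173] crop 220 128
```

View pics/ins2s.png

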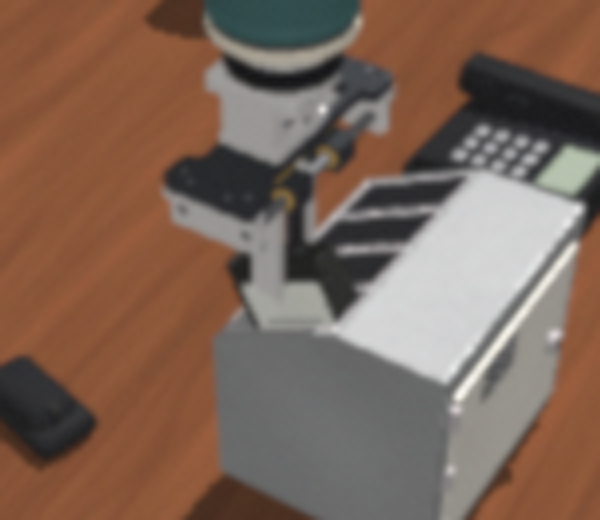

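About 15 mm remain before the fingertips meet the panel.

Emit:
send_rows(
  offset=[
    [-1.4, 0, 2.6],
    [-1.4, 0, 2.6],
    [-1.4, 0, 2.6],
    [-1.0, 0, 1.8],
    [-1.0, 0, 1.8],
  ],
  spin=[0, 0, 0, 0, 0],
  hand=[0, 0, 0, 0, 0],
)

```text
time_s: 16.63
position: [0.582, 0.0075, 0.1941]
eef_rot: [-3.141, -0.0, 3.073]
force: [-1.3, 0.1, -2.8]
finger_gap: 0.295
```

Emit:
send_rows(
  offset=[
    [-0.5, 0, 0.9],
    [-0.5, 0, 0.9],
    [-0.5, 0, 0.9],
    [0, 0, 0],
    [0, 0, 0],
  ],
  spin=[0, 0, 0, 0, 0],
  hand=[0, 0, 0, 0, 0],
)

```text
time_s: 17.05
position: [0.5835, 0.0075, 0.1917]
eef_rot: [-3.142, 0.0, 3.073]
force: [-0.3, -1.0, -3.4]
finger_gap: 0.298
```

Emit:
send_rows(
  offset=[
    [-0.4, 0, 0.7],
    [-0.4, 0, 0.7],
    [0, 0, 0],
    [0, 0, 0],
    [0, 0, 0],
  ],
  spin=[0, 0, 0, 0, 0],
  hand=[0, 0, 0, 0, 0],
)

```text
time_s: 17.47
position: [0.5842, 0.0074, 0.1903]
eef_rot: [-3.141, 0.0, 3.073]
force: [-0.3, -0.4, -3.7]
finger_gap: 0.299
```

Emit:
send_rows(
  offset=[
    [0, 0, 0],
    [0, 0, 0],
    [0, 0, 0],
    [0, 0, 0],
    [0, 0, 0],
  ],
  spin=[0, 0, 0, 0, 0],
  hand=[45, 45, 45, 45, 45],
)

```text
time_s: 17.88
position: [0.5843, 0.0074, 0.1904]
eef_rot: [-3.142, 0.0, 3.073]
force: [0.7, -0.4, -0.0]
finger_gap: 0.448
```

Emit:
send_rows(
  offset=[
    [0, 0, 0],
    [0, 0, 0],
    [0, 0, 0],
    [0, 0, 0],
    [0, 0, 0],
  ],
  spin=[0, 0, 0, 0, 0],
  hand=[45, 45, 45, 45, 45],
)

```text
time_s: 18.3
position: [0.5843, 0.0074, 0.1903]
eef_rot: [-3.141, 0.0, 3.073]
force: [0.1, 0.1, 0.4]
finger_gap: 0.451
```

Emit:
send_rows(
  offset=[
    [0, 0, -10],
    [0, 0, -20],
    [0, 0, -30],
    [0, 0, -30],
    [0, 0, 0],
  ],
  spin=[0, 0, 0, 0, 0],
  hand=[45, 45, 45, 45, 45],
)

```text
time_s: 18.72
position: [0.5863, 0.0073, 0.2867]
eef_rot: [3.14, 0.008, 3.072]
force: [0.4, -0.2, 1.2]
finger_gap: 0.449
```

```bash
python3 look.py rel
python3 - <<'E'
import cv2,numpy as np
c=np.load("pics/scene_rel.npy",allow_pickle=True).item()
cv2.imwrite("pics/rels.png",cv2.resize(c["image"][110:240,190:340],None,fx=4,fy=4,interpolation=2)[:,:,::-1])
E
```

```text
[0.5862582  0.00725102 0.2866952 ] [ 0.4 -0.2  1.2] 0.44863816794245326
scene [263 159] crop 218 114
top [267 162] crop 222 117
```

View pics/rels.png

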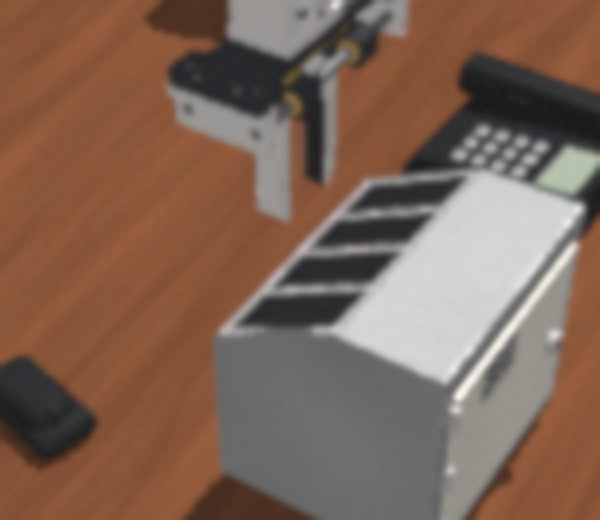

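The drive slid in and the flaps closed flush. I'll check that it is fully down with a light touch of closed fingers, expecting contact at z about 0.165 as in the taken cells.

Emit:
send_rows(
  offset=[
    [-8, 0, 0],
    [-8, 0, 0],
    [0, 0, 0],
    [0, 0, 0],
    [0, 0, 0],
  ],
  spin=[0, 0, 0, 0, 0],
  hand=[0, 0, 0, 0, 0],
)

```text
time_s: 19.23
position: [0.6001, 0.0062, 0.2796]
eef_rot: [-3.141, -0.001, 3.073]
force: [-0.5, 0.7, -0.1]
finger_gap: 0.13
```

Emit:
send_rows(
  offset=[
    [0, 0, 20],
    [0, 0, 20],
    [0, 0, 20],
    [0, 0, 15],
    [0, 0, 5],
  ],
  spin=[0, 0, 0, 0, 0],
  hand=[0, 0, 0, 0, 0],
)

```text
time_s: 19.65
position: [0.599, 0.0063, 0.1979]
eef_rot: [-3.141, -0.003, 3.073]
force: [-0.0, 0.5, 0.1]
finger_gap: 0.003
```

```bash
python3 go.py 0.600 0.007 0.170 176
```

```text
t 19.65 pos [0.599  0.0063 0.1979] rpy [-179.97   -0.18  176.06] F [-0.01  0.49  0.13] gap 0.003
 spin 0.06 offset cur axes [-1.1  0.8 27.9] axes after spin [-1.   0.8 27.9]
```

Emit:
send_rows(
  offset=[
    [0, 0, 7],
    [0, 0, 7],
    [0, 0, 6],
    [0, 0, 5],
    [0, 0, 3],
  ],
  spin=[0, 0, 0, 0, 0],
  hand=[0, 0, 0, 0, 0],
)

```text
time_s: 20.07
position: [0.6002, 0.0063, 0.1719]
eef_rot: [-3.141, -0.0, 3.073]
force: [-0.3, 0.9, 1.2]
finger_gap: 0.004
```

Emit:
send_rows(
  offset=[
    [0, 0, 1],
    [0, 0, 1],
    [0, 0, 1],
    [0, 0, 1],
    [0, 0, 1],
  ],
  spin=[0, 0, 0, 0, 0],
  hand=[0, 0, 0, 0, 0],
)

```text
time_s: 20.48
position: [0.6003, 0.0063, 0.1674]
eef_rot: [-3.142, 0.0, 3.073]
force: [-0.9, 1.1, 0.4]
finger_gap: 0.004
```

Emit:
send_rows(
  offset=[
    [0, 0, 1],
    [0, 0, 1],
    [0, 0, 1],
    [0, 0, 1],
    [0, 0, 0],
  ],
  spin=[0, 0, 0, 0, 0],
  hand=[0, 0, 0, 0, 0],
)

```text
time_s: 20.9
position: [0.6009, 0.0062, 0.1647]
eef_rot: [3.141, 0.002, 3.073]
force: [-4.6, -0.1, 18.6]
finger_gap: 0.005
```

Contact came at z = 0.165, the same as the three taken cells, so the drive is on the floor. Now to retreat and check.

Emit:
send_rows(
  offset=[
    [0, 0, -10],
    [0, 0, -30],
    [0, 0, -35],
    [0, 0, -35],
    [0, 0, -10],
  ],
  spin=[0, 0, 0, 0, 0],
  hand=[0, 0, 0, 0, 0],
)

```text
time_s: 21.32
position: [0.6017, 0.0062, 0.2888]
eef_rot: [3.141, 0.006, 3.073]
force: [0.8, 0.2, 0.1]
finger_gap: 0.004
```

Emit:
send_rows(
  offset=[
    [30, 0, 0],
    [35, 0, 0],
    [35, 0, 0],
    [35, 0, 0],
    [10, 0, 0],
  ],
  spin=[0, 0, 0, 0, 0],
  hand=[0, 0, 0, 0, 0],
)

```text
time_s: 21.73
position: [0.4519, 0.0165, 0.2834]
eef_rot: [3.141, -0.0, 3.073]
force: [-0.2, 1.1, 0.7]
finger_gap: 0.007
```

Emit:
send_rows(
  offset=[
    [0, 0, 0],
    [0, 0, 0],
    [0, 0, 0],
    [0, 0, 0],
    [0, 0, 0],
  ],
  spin=[0, 0, 0, 0, 0],
  hand=[0, 0, 0, 0, 0],
)

```text
time_s: 22.15
position: [0.4562, 0.0161, 0.2829]
eef_rot: [-3.141, -0.001, 3.072]
force: [0.2, -0.1, -0.7]
finger_gap: 0.002
```

```bash
python3 look.py fin
python3 - <<'E'
import cv2,numpy as np
o=[]
for n in("scene","top"):
    c=np.load(f"pics/{n}_fin.npy",allow_pickle=True).item();o.append(cv2.resize(c["image"],(400,300))if n=="top" else cv2.resize(c["image"][80:330,80:360],(400,300)))
cv2.imwrite("pics/fin2.png",np.hstack(o)[:,:,::-1])
E
```

```text
[0.45616895 0.0161451  0.28294533] [ 0.2 -0.1 -0.7] 0.002494307318408146
scene [224 144] crop 179 99
top [263 212] crop 218 167
```

View pics/fin2.png

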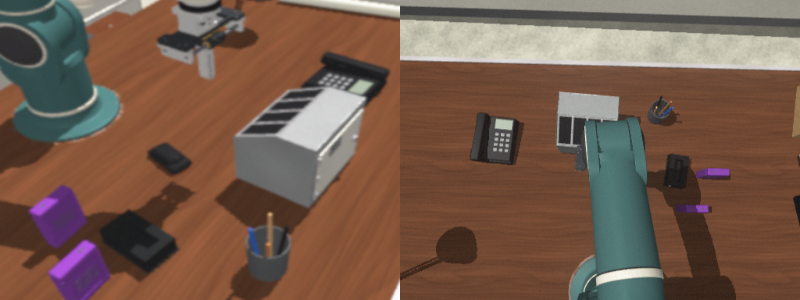

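The final picture shows the dock empty, all four flap pairs shut, and the pot, mouse, phone and purple items where they were. The arm is clear, so I'm handing in.

```bash
python3 -c "
from cell import sign_off;print(sign_off())"
```

```text
the job is handed in; nothing more can be done
None
```

The backup drive is in the safe's first cell (mouth0, the lowest-y one), fully down, with the flaps closed over it. I handed the job in at about 22 s.

- **Finding the cell:** I felt each cell with closed fingers. Mouths 3, 2 and 1 stopped hard at z ≈ 0.165. Mouth 0 gave no resistance down to 0.149, so it was the free one. The first probe, on mouth 3, pressed harder than I meant (about 59 N in all, 55 N of it vertical); the later ones peaked near 23 N.
- **Tilting the drive:** The tool cannot tilt, so I used the edge of the dock's slot to turn the drive in the pads. It measured about 27–29°, against the 28° needed.
- **Lowering it in:** I lowered it along the shaft with no contact force beyond its own weight. The fingertips were only a few millimetres above the panel when I let go, with an estimated 35 mm of the drive still standing out, and it slid home by itself.
- **Last checks:** A light touch through the flaps met the drive's top at z = 0.165, the same as in the taken cells. The last scene picture shows the dock empty and the flaps flush. The pen pot, mouse and phone look unmoved by eye, and the arm is clear. No final check disagreed. In the last top view the arm hid part of the safe, so the flaps were checked in the scene view only.

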